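Draw the stirring paddle from its beaker and lay it on the draining rest

TASK

Draw the stirring paddle (the tool with the flat blade) out of its steel beaker without upsetting the beaker, then lay it level in the notches of the two posts of the draining rest, with its blade over the drip dish. Lay it down rather than letting it drop or fall over, and leave both beakers standing about where they are and the other things on the bench undisturbed.

Things in the scene. Friction and masses are not known exactly. Their poses are not given: they have to be found in the camera images.
- paddle: Stirring paddle, steel, 280 mm long, straight, 0.13 to 0.21 kg, balance point 105 mm from the foot. Stands loose, handle-down, in beaker_a, leaning on its rim 29 degrees from vertical, blade end towards the robot give or take 35 degrees. Origin on its axis, 66 mm from the foot; z runs from foot to blade, x square to the blade's broad face, y along the blade's width (level as it leans).
- paddle_foot (a point): Centre of the paddle's foot, the lower end of its round handle, which is 14 mm in diameter and reaches 155 mm up from the foot.
- paddle_shaft (a point): Point on the paddle's axis 188 mm from the foot, in the square shaft (10 x 10 mm, from 155 to 225 mm, flat sides facing the paddle's x and y), 37 mm below the blade's lower edge.
- paddle_blade (a point): Centre of the flat blade (55 mm long, 36 mm wide, 5 mm thick), on the axis 252.5 mm from the foot.
- beaker_a: The steel beaker that holds the paddle: straight, round, outer diameter 82 mm, wall 3 mm, 120 mm tall, floor 5 mm thick, 0.45 kg, loose on the bench. Origin at the centre of its underside.
- beaker_b: A second beaker just like it, about 0.2 m from the first; the two may have changed places. It holds the rod. Must be left alone. Origin at the centre of its underside.
- rod: Steel rod of like make, 235 mm long, ending in a ball 28 mm in diameter instead of a blade; leans in beaker_b towards the robot. Must be left alone. Origin on its axis 66 mm from its foot, own z towards the ball.
- rest: White draining rest, fixed: base plate 310 x 110 x 8 mm, two upright posts 120 mm apart and a shallow drip dish. Origin at the centre of the base's underside; posts on its own x axis at x = +120 mm and x = 0, dish centre at x = -100 mm (the end to the robot's right). The posts, joined by a bar, can be set higher or lower together and stay where set; pushing them down takes about 80 N.
- post_far (a point): Point on the bench straight under the middle of the notch in the post farther from the dish. Posts are 12 mm thick along the rest's x; the notch runs along x, flat bottom 20 mm wide, sides flaring to 45 mm at the top, 23 mm higher. The notch bottoms lie 58 to 90 mm above the bench, both the same, set anew each time and not measured: find it by touch or sight.
- post_near (a point): Point on the bench straight under the middle of the like notch in the post next to the dish, 100 mm from the dish's centre.
- dish (a point): Centre of the steel drip dish (100 x 85 mm) at the height of its rim, 22 mm above the bench.
- tube_rack: Grey rack with six capped tubes, 110 x 70 mm, 100 mm tall, loose. Bystander. Origin at the centre of its underside.
- wash_bottle: White plastic bottle, 60 mm in diameter, 150 mm tall, loose. Bystander. Origin at the centre of its underside.
There are look-alikes about, which are no part of the job. What is shaped like the beaker_a but blue or turquoise is not meant.

How it is judged (in metres and radians):
On the way:
1. the paddle is drawn out: its foot is clear above the beaker's rim height (height (world z) of paddle_foot above 0.13 m), for 0.2 s.
At the end, for the whole second after the job is handed in: Paddle released, at rest in both notches, level within 5 degrees, foot within 16 mm and blade within 25 mm of the rest's centre line, blade centre within 40 mm of the dish centre along the rest. Both beakers upright (0.1 rad), the paddle's within 60 mm, the other within 30 mm of its start (angle between paddle's own z axis and vertical between 1.48 and 1.66 rad and y of paddle_foot in the frame of rest between -0.016 and 0.016 m and y of paddle_blade in the frame of rest between -0.025 and 0.025 m and z of paddle_foot in the frame of rest between 0.055 and 0.106 m and z of paddle_blade in the frame of rest between 0.05 and 0.112 m and x of paddle_blade in the frame of rest between -0.14 and -0.06 m and linear speed of paddle below 0.02 m/s and contact force between paddle and rest above 0.5 N and angle between each of beaker_a, beaker_b's own z axis and vertical below 0.1 rad and distance of beaker_a from where it was at the start of the episode below 0.06 m and distance of beaker_b from where it was at the start of the episode below 0.03 m); the robot touches nothing.
It fails at once if the paddle is dropped or let fall over: it moves faster than 0.6 m/s with no finger on it (linear speed of paddle above 0.6 m/s and contact force between the fingers and paddle below 0.05 N).
It fails at once if the paddle's beaker is tipped by more than 0.5 rad (angle between beaker_a's own z axis and vertical above 0.5 rad).
It fails at once if the other beaker or its rod is disturbed (beaker moved 30 mm or tipped 0.2 rad, rod moved 40 mm) (angle between beaker_b's own z axis and vertical above 0.2 rad or distance of beaker_b from where it was at the start of the episode above 0.03 m or distance of rod from where it was at the start of the episode above 0.04 m).
It fails at once if the tube rack or the wash bottle is moved by more than 30 mm or tipped by more than 0.3 rad (distance of any of tube_rack, wash_bottle from where it was at the start of the episode above 0.03 m or angle between any of tube_rack, wash_bottle's own z axis and vertical above 0.3 rad).
It also fails if it takes over 58 s, if anything falls off the work surface, if the arm or the gripper's body presses on something with over 40 N, if the wrist force passes 120 N, or if a joint passes its speed limit or range.

ROBOT

A 6-joint arm with a two-finger parallel gripper is mounted at the origin on the work surface. World frame = base frame: x ahead of the robot, y to its left, z up, the work surface at z = 0. Lengths are in m, angles in degrees, forces in N, time in s.
With the tool pointing down it reaches from about 0.3 to 0.75 m from the base axis. Payload 8.5 kg.
Tool frame: the origin (TCP) lies on the centre line of the jaws, within the pads' length; the fingertips stand 19 mm ahead of it and the grasp point (between the pads) is the TCP (env.tcp_to_tips is the z of the fingertips in the tool frame, in m); z points along the fingers, y is the line along which they close (so a half turn about z gives the same grasp; the last joint's range is limited). The gripper opens to 85 mm and grips with 20 to 120 N. Pads are 22 mm wide; open, the fingers measure 114 mm over their backs; the gripper's body (76 mm by 85 mm) begins 54 mm behind the grasp point. The pads swing forward as they close: fully open they stand 13 mm farther back than shut.
Start: joints at [54.929, 21.807, 74.336, -0, 83.858, -12.336], TCP at [0.213, 0.507, 0.219] pointing down, gripper open.
Joint ranges: [-178.18, 178.18], [-50.72, 133.34], [12.68, 142.11], [-81.47, 261.47], [9.98, 163.14], [-165.26, 165.26]. Speed limits (degrees/s): [136.94, 136.94, 180, 180, 180, 180].

INTERFACE

Orientations are given as a 3x3 rotation matrix whose columns are the frame's x, y, z axes.
In Python, from rig import env gives the robot as it stands.
- The arm moves only by the tool servo_tool, never from a script. Its argument "steps" is a list of rows, each an object of numbers: "tx", "ty", "tz": the shift along the world's x, y, z in cm; "yaw": the turn about the world's z in degrees; "claw": the finger opening in cm, from 0 to 8.54. In form: [{"tx": .., "ty": .., "tz": .., "yaw": .., "claw": ..}, ...]. A call has 1 to 20 rows; each row shifts and turns the commanded pose from where the row before left it; what a row does not reach is not made up. A row lasts 1/10 s, in which the tool goes at most 50 mm and 8.59 degrees, less where a joint would pass 70% of its speed; a pose out of reach is approached as far as the arm can. A call with a gripper value outside its range is refused whole. The fingers move at their own pace and stop on an object; "newtons" is the grip in N (left out, the last holds). Time passes only in rows, so rows that do not move let the fingers close. It gives the time, the measured TCP pose, the force, the opening and the grip force at its end, in the units of the state.
- env.observe(): the state, without advancing time (a new reading comes with each control period).
- env.get_image(name): name is "side" or "top" or "wrist"; returns (picture, depth): 480x640x3 uint8, red, green, blue; 480x640 float32, m along the optical axis (not along the pixel's ray), 0 where there is no reading.
- env.camera_model(name): a dict with "fovy" (degrees; the focal length in pixels is half the picture's height over the tangent of half this angle, whatever the lens; pixels are square), "cx", "cy" (the principal point, pixels), "T" (4x4, takes a point from camera to world coordinates). Camera axes: x right, y down, z forward; pixel columns grow to the right and rows downward; lengths in m; the calibration is good to about 2 mm. A picture is of the moment at which its call begins: read the wrist's pose just before it. camera_model takes no time and is no camera call; for the wrist camera it gives the pose at the moment of the call.
- env.close_job(): hands the job in; it is judged then, once.
The state is a dict: "time_s": time; "q": joint angles; "qvel": joint speeds; "joint_efforts": joint torques, N m; "position": TCP position; "tool_rot": TCP orientation; "ft_force": force on the tool from outside, world axes, zero at the start; "wrist_torque": the same for the moment, N m; "grip_width": finger opening in m; "gripper_force": force on a finger pad.
Only numpy, scipy, OpenCV 4.12 (cv2) and the standard library are available. Lean on these libraries where they do the work, as an engineer would, in place of code of your own. Each camera call takes 0.05 s, during which the arm holds its last target. There are 200 camera calls.

## Working session

There is one attempt and no reset: what is moved stays moved. The work goes in short steps, Python scripts to look and compute and a tool call to move; the robot and the scene stay as the last step left them, time stands still between calls to the robot, and variables do not carry over. Pictures are saved under pics/ and viewed, at most 10 in all, crops included, and the job is handed in when it is done.

Besides the shell and the picture viewer there is one more tool, called after ">>>" by a JSON object that holds its "name" and its "arguments", one argument or row to a line. servo_tool: Moves the arm, as the interface text tells. Its arguments: {"type":"object","properties":{"steps":{"type":"array"},"newtons":{"type":"number"}},"required":["steps"]}

```bash
ls; mkdir -p pics; cat > h.py <<'E'
import numpy as np, cv2
from rig import env
def grab(n):
    m=env.camera_model(n); p,d=env.get_image(n); return p,d,m
def cloud(d,m):
    f=240/np.tan(np.radians(m['fovy'])/2)
    v,u=np.mgrid[0:480,0:640]
    P=np.stack([(u-m['cx'])/f*d,(v-m['cy'])/f*d,d,np.ones_like(d)],-1)
    return (P@np.array(m['T']).T)[...,:3]
E
python3 - <<'E'
from h import *
s=env.observe();print(s)
for n in('side','top'):
    p,d,m=grab(n);cv2.imwrite(f'pics/{n}0.png',p[...,::-1]);np.savez(f'{n}0.npz',p=p,d=d,T=m['T'],f=m['fovy'],c=[m['cx'],m['cy']]);print(m,(d>0).mean())
E
```

```text
pics
{'time_s': 0.0, 'q': array([ 5.49303065e+01,  2.18403826e+01,  7.43855587e+01, -2.64293570e-03,
        8.38577185e+01, -1.23365128e+01]), 'qvel': array([ 0.1201786 , -0.04818876, -0.0658831 ,  0.04084322, -0.03609808,
        0.05540375]), 'joint_efforts': array([ 2.63804059e-04, -4.48440635e+01, -2.31285936e+01, -1.10766148e-04,
        4.53890490e-03,  2.67489028e-06]), 'position': array([0.21237577, 0.50699855, 0.21861275]), 'tool_rot': array([[-9.22316265e-01,  3.86435073e-01, -8.01418854e-04],
       [ 3.86435811e-01,  9.22315495e-01, -1.22140808e-03],
       [ 2.67166107e-04, -1.43622148e-03, -9.99998933e-01]]), 'ft_force': array([ 0.37770994, -0.26262491, -0.02485598]), 'wrist_torque': array([ 0.02717974, -0.02771881,  0.00397539]), 'gripper_force': 0.0, 'grip_width': 0.08531485103269161}
{'fovy': 49.81690098173392, 'cx': 316.8375654850989, 'cy': 244.6980727436272, 'T': array([[ 0.88221208, -0.24665318,  0.40107862,  0.10875887],
       [-0.47080499, -0.47416541,  0.74398241, -0.89479103],
       [ 0.00667198, -0.84518008, -0.53444   ,  0.79793312],
       [ 0.        ,  0.        ,  0.        ,  1.        ]])} 0.995908203125
{'fovy': 51.290211482011145, 'cx': 311.1729602217192, 'cy': 240.17064794130178, 'T': array([[-0.01334382, -0.99176434,  0.12737909,  0.51032799],
       [-0.99988667,  0.01234679, -0.00861367,  0.06112201],
       [ 0.00697001, -0.12747959, -0.9918167 ,  1.08041192],
       [ 0.        ,  0.        ,  0.        ,  1.        ]])} 0.9958333333333333
```

View pics/side0.png

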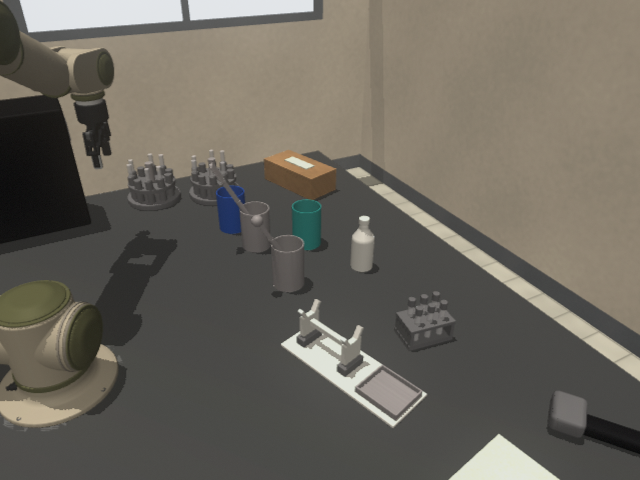

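View pics/top0.png

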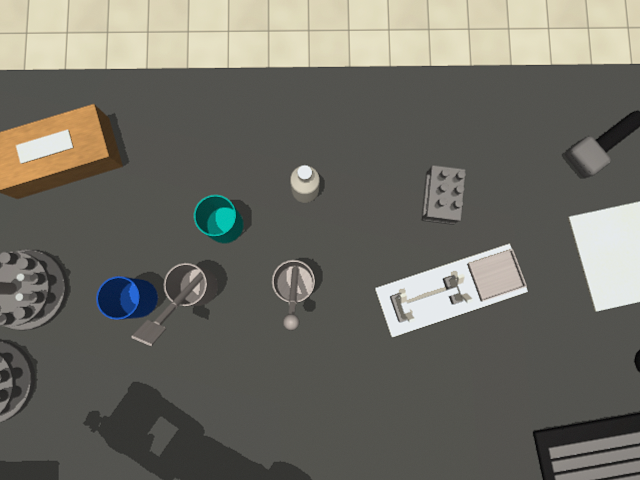

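The side view shows the rod's beaker at about (288,265) and the paddle's beaker at about (256,227), with the blade at about (222,180). In the top view the paddle's beaker is at (185,285), its blade at (150,330), the rod's beaker at (293,282), and the rest at (450,290) with its dish at (497,274). Next I'll turn these into world positions.

```bash
cat >> h.py <<'E'
def load(n):
    z=np.load(n+'0.npz'); m=dict(T=z['T'],fovy=z['f'],cx=z['c'][0],cy=z['c'][1]); return z['p'],z['d'],m
E
python3 - <<'E'
from h import *
np.set_printoptions(precision=4,suppress=True)
p,d,m=load('top');C=cloud(d,m)
print('bench z',np.median(C[400:420,250:300,2]))
def box(u0,u1,v0,v1): return C[v0:v1,u0:u1].reshape(-1,3),p[v0:v1,u0:u1].reshape(-1,3).astype(int)
# beakers: rim circle
for nm,b in(('a',(155,215,255,312)),('b',(265,320,255,310))):
    X,_=box(*b); R=X[(X[:,2]>.112)&(X[:,2]<.126)]
    (c,r)=cv2.minEnclosingCircle((R[:,:2]*1000).astype(np.float32)); print(nm,np.array(c),r,len(R),R[:,2].mean())
# paddle points: from blade region
X,_=box(120,215,255,352); H=X[X[:,2]>.135]
mu=H.mean(0);_,s,V=np.linalg.svd(H-mu);a=V[0]*np.sign(V[0][2]);print('paddle n',len(H),mu,a,'tilt',np.degrees(np.arccos(a[2])),'az',np.degrees(np.arctan2(a[1],a[0])),'zmax',H[:,2].max(),H[H[:,2].argmax()])
for z in np.arange(.14,.26,.015):
    k=H[abs(H[:,2]-z)<.006]; print(round(z,3),len(k),k.mean(0) if len(k) else '')
# rest
X,c=box(370,535,235,345); k=(X[:,2]>.003)&(X[:,2]<.014)&(c.min(1)>170)
R=X[k]; rect=cv2.minAreaRect((R[:,:2]*1000).astype(np.float32));print('base',rect,k.sum(),cv2.boxPoints(rect).tolist())
k=(X[:,2]>.05);P=X[k];print('posts',len(P),P[:,2].max(),np.percentile(P[:,2],[5,25,50,75,95]))
np.save('posts.npy',P)
E
```

```text
bench z -0.0013854207642035599
a [551.4145 295.4779] 41.34341812133789 275 0.11795208885862764
b [555.2241  88.2878] 40.77515411376953 229 0.11837002521882521
paddle n 760 [0.4784 0.3126 0.2468] [ 0.02   -0.2753  0.9611] tilt 16.02573156517058 az -85.84831631037862 zmax 1.0804119219833475 [0.5103 0.0611 1.0804]
0.14 41 [0.515  0.3066 0.1417]
0.155 34 [0.508  0.3098 0.155 ]
0.17 36 [0.5001 0.3129 0.17  ]
0.185 36 [0.4936 0.3164 0.1844]
0.2 38 [0.4841 0.3189 0.2014]
0.215 113 [0.4761 0.3228 0.2151]
0.23 117 [0.4688 0.327  0.2302]
0.245 129 [0.4599 0.3291 0.2453]
base ((537.661865234375, -246.90011596679688), (109.29507446289062, 309.1838684082031), 17.39071273803711) 5225 [[439.30694580078125, -115.70816040039062], [531.7177124023438, -410.7588806152344], [636.0167846679688, -378.0920715332031], [543.6060180664062, -83.04135131835938]]
posts 954 1.0804119219833475 [0.0617 0.0681 0.0782 0.0936 1.0804]
```

```bash
cat >> h.py <<'E'
RO=np.array([.5377,-.2469]); A=np.radians(107.4); RX=np.array([np.cos(A),np.sin(A)]); RY=np.array([-RX[1],RX[0]])
def rest(X): q=X[:,:2]-RO; return np.c_[q@RX,q@RY,X[:,2]]*1000
E
python3 - <<'E'
from h import *
np.set_printoptions(precision=1,suppress=True)
for n in('top','side'):
    p,d,m=load(n);C=cloud(d,m).reshape(-1,3);C=C[d.ravel()>0];r=rest(C);
    r=r[(abs(r[:,0])<160)&(abs(r[:,1])<55)&(r[:,2]>30)&(r[:,2]<130)]
    print(n,len(r))
    for x0 in(0,120):
        k=r[abs(r[:,0]-x0)<14]; print('post',x0,'x',k[:,0].mean(),'ymid',(k[:,1].min()+k[:,1].max())/2)
        for y in range(-28,29,4):
            j=k[abs(k[:,1]-y)<2]; print(y,len(j),np.percentile(j[:,2],[10,50,95]) if len(j) else '',end=' |')
        print()
    k=r[(r[:,0]>20)&(r[:,0]<100)];print('bar',k.min(0),k.max(0),k.mean(0))
E
```

```text
top 963
post 0 x 2.6118948470979273 ymid 0.5761827716252412
-28 7 [ 99.1 101.  102. ] |-24 27 [ 33.9  98.8 103.1] |-20 28 [ 49.8  92.8 102. ] |-16 28 [43.7 81.2 95.7] |-12 26 [43. 79. 86.] |-8 25 [41.9 77.  83.1] |-4 28 [62.5 77.5 81.8] |0 23 [66.2 76.6 82.5] |4 23 [66.9 78.2 81.4] |8 22 [54.9 78.5 83.5] |12 29 [47.3 78.4 87.3] |16 32 [43.  86.8 94.7] |20 28 [ 42.7  91.7 100.4] |24 24 [ 61.6 100.8 105.1] |28 10 [ 99.9 101.7 103.8] |
post 120 x 121.19637721695082 ymid 0.25578065823932583
-28 9 [ 99.1 101.1 102.9] |-24 21 [ 36.4 100.4 103.3] |-20 23 [ 47.9  93.5 101.4] |-16 22 [47.8 87.8 95.4] |-12 21 [43.1 81.2 87.7] |-8 20 [43.7 78.5 81.9] |-4 27 [47.8 78.  82.2] |0 25 [51.3 75.6 81.3] |4 24 [59.1 76.6 82.4] |8 20 [49.3 78.6 82. ] |12 25 [43.4 81.2 87.6] |16 25 [41.5 87.2 94.8] |20 27 [ 51.8  96.1 100.5] |24 17 [ 62.9 101.4 105.3] |28 10 [ 97.8 100.7 102.8] |
bar [20.4 -5.7 62.9] [99.6  6.5 72.6] [60.   0.3 68.1]
side 1289
post 0 x -3.1425609334352416 ymid 1.618014354978289
-28 2 [102.1 102.5 103. ] |-24 18 [ 34.9 100.1 105.2] |-20 48 [ 43.8  83.  104.5] |-16 49 [ 42.5  89.4 100.7] |-12 39 [44.5 79.9 90.5] |-8 35 [42.6 76.  87.4] |-4 30 [40.5 64.3 83.2] |0 35 [38.2 69.5 83.7] |4 30 [41.  63.4 83.2] |8 35 [38.4 62.7 84. ] |12 21 [36.8 59.9 83.1] |16 27 [40.6 63.5 88.7] |20 55 [34.9 70.  95.1] |24 100 [ 39.1  63.8 103.3] |28 18 [ 30.7 103.2 106.3] |
post 120 x 116.47214455778791 ymid 2.2311867571101107
-28 3 [102.6 103.5 103.5] |-24 14 [ 55.6 100.8 105.5] |-20 39 [ 63.3  94.4 104.9] |-16 34 [ 69.2  88.7 102.4] |-12 29 [70.7 85.1 94.3] |-8 17 [55.3 77.1 83.1] |-4 26 [37.5 72.5 83.3] |0 26 [42.3 73.3 81.9] |4 36 [37.3 67.8 82.7] |8 34 [37.7 61.3 83. ] |12 22 [37.7 61.9 85.1] |16 37 [33.2 59.  85.3] |20 48 [37.3 72.8 92.2] |24 79 [ 41.4  63.1 104. ] |28 18 [ 31.9 102.6 106.8] |
bar [20.3 -8.2 55.9] [99.4 10.2 73.9] [61.2  3.4 67.5]
```

>>> {"name": "servo_tool", "arguments": {
  "steps": [
    {"tx":3,"ty":-2,"tz":3},
    {"tx":4,"ty":-3,"tz":3},
    {"tx":4,"ty":-3,"tz":3},
    {"tx":4,"ty":-3,"tz":3},
    {"tx":4,"ty":-3,"tz":2},
    {"tx":3,"ty":-2,"tz":0},
    {}
  ]
}}

```text
invalid input at $.steps[0]: expected keys tx, ty, tz, yaw, claw
```

>>> {"name": "servo_tool", "arguments": {
  "steps": [
    {"tx":0,"ty":0,"tz":5,"yaw":0,"claw":8.5},
    {"tx":2,"ty":-1,"tz":4,"yaw":0,"claw":8.5},
    {"tx":3,"ty":-2,"tz":3,"yaw":0,"claw":8.5},
    {"tx":3,"ty":-3,"tz":1,"yaw":0,"claw":8.5},
    {"tx":4,"ty":-3,"tz":0,"yaw":0,"claw":8.5},
    {"tx":4,"ty":-3,"tz":0,"yaw":0,"claw":8.5},
    {"tx":3,"ty":-3,"tz":0,"yaw":0,"claw":8.5},
    {"tx":3,"ty":-2,"tz":0,"yaw":0,"claw":8.5},
    {"tx":2,"ty":-2,"tz":0,"yaw":0,"claw":8.5},
    {"tx":0,"ty":0,"tz":0,"yaw":0,"claw":8.5},
    {"tx":0,"ty":0,"tz":0,"yaw":0,"claw":8.5},
    {"tx":0,"ty":0,"tz":0,"yaw":0,"claw":8.5}
  ],
  "newtons": 60
}}

```text
time_s: 1.3
position: [0.4518, 0.3179, 0.3493]
tool_rot: [[-0.923, 0.386, -0.0], [0.386, 0.923, 0.0], [0.0, 0.0, -1.0]]
ft_force: [-0.5, 0.7, -0.3]
grip_width: 0.0853
gripper_force: 0.0
```

```bash
python3 - <<'E'
from h import *
np.set_printoptions(precision=4,suppress=True)
s=env.observe();print(s['position'],s['q'],s['tool_rot'][:,0])
p,d,m=grab('wrist');cv2.imwrite('pics/w1.png',p[...,::-1]);C=cloud(d,m);print(m['T'])
X=C[d>0]
X=X[(abs(X[:,0]-.5)<.12)&(abs(X[:,1]-.31)<.1)&(X[:,2]<.27)]
np.save('w1.npy',X)
R=X[(X[:,2]>.112)&(X[:,2]<.124)];print(len(R),R.min(0),R.max(0))
u=np.array([np.cos(np.radians(158)),np.sin(np.radians(158))]);n=np.array([-u[1],u[0]])
for z in np.arange(.14,.26,.01):
    k=X[abs(X[:,2]-z)<.005]
    if len(k)>5: q=k[:,:2]-[.5514,.2955]; a=q@u;b=q@n; print(round(z,3),len(k),'along',np.percentile(a,[5,50,95])*1e3,'across',np.percentile(b,[5,50,95])*1e3)
E
```

```text
[0.4518 0.3179 0.3493] [ 22.8426  18.9853  57.6497   0.0135 103.3727 -44.4775] [-0.9227  0.3855  0.0003]
[[ 0.3862  0.8904  0.2408  0.3901]
 [ 0.9224 -0.3726 -0.1018  0.3417]
 [-0.0009  0.2614 -0.9652  0.5054]
 [ 0.      0.      0.      1.    ]]
1165 [0.4886 0.254  0.112 ] [0.5919 0.41   0.1239]
0.14 25 along [31.1723 34.9328 45.1646] across [-3.4406  4.5486  8.8169]
0.15 35 along [36.7226 38.9037 42.6596] across [-2.9022  2.5766  7.9226]
0.16 23 along [44.603  47.3265 55.0257] across [-1.0767  4.2756  7.302 ]
0.17 24 along [48.4846 51.5113 53.5335] across [-1.7777  3.0561  7.4852]
0.18 20 along [55.8421 56.4627 59.0188] across [-1.6935  2.5439  6.8311]
0.19 22 along [60.9079 62.6805 64.3008] across [-1.3657  2.4996  7.0723]
0.2 24 along [65.969  68.2032 70.1002] across [-1.338   3.4066  7.5605]
0.21 117 along [70.857  75.7085 78.0238] across [-10.7053   2.7467  15.9026]
0.22 116 along [79.0823 81.6763 83.793 ] across [-12.8182   3.981   18.5226]
0.23 139 along [84.0343 87.2267 89.2786] across [-12.8143   2.7605  19.0645]
0.24 145 along [89.505  92.5101 95.1469] across [-12.4169   3.2817  18.9779]
0.25 323 along [ 95.7257 100.4306 105.0185] across [-12.2323   4.5501  19.5412]
```

>>> {"name": "servo_tool", "arguments": {
  "steps": [
    {"tx":2.5,"ty":-0.3,"tz":0,"yaw":0.7,"claw":8.5},
    {"tx":2.3,"ty":-0.2,"tz":-2,"yaw":0,"claw":8.5},
    {"tx":0,"ty":0,"tz":-3,"yaw":0,"claw":8.5},
    {"tx":0,"ty":0,"tz":-3,"yaw":0,"claw":8.5},
    {"tx":0,"ty":0,"tz":-3,"yaw":0,"claw":8.5},
    {"tx":0,"ty":0,"tz":-2,"yaw":0,"claw":8.5},
    {"tx":0,"ty":0,"tz":-1.5,"yaw":0,"claw":8.5},
    {"tx":0,"ty":0,"tz":-1,"yaw":0,"claw":8.5},
    {"tx":0,"ty":0,"tz":0,"yaw":0,"claw":8.5},
    {"tx":0,"ty":0,"tz":0,"yaw":0,"claw":8.5}
  ]
}}

```text
time_s: 2.35
position: [0.5006, 0.3127, 0.195]
tool_rot: [[-0.927, 0.375, 0.001], [0.375, 0.927, 0.0], [-0.001, 0.001, -1.0]]
ft_force: [-0.3, -0.8, -0.3]
grip_width: 0.0852
gripper_force: 0.0
```

```bash
python3 - <<'E'
from h import *
np.set_printoptions(precision=4,suppress=True)
s=env.observe();print(s['position'],s['ft_force'])
p,d,m=grab('wrist');cv2.imwrite('pics/w2.png',p[...,::-1])
E
```

```text
[0.5006 0.3127 0.195 ] [-0.341  -0.7707 -0.2566]
```

View pics/w2.png

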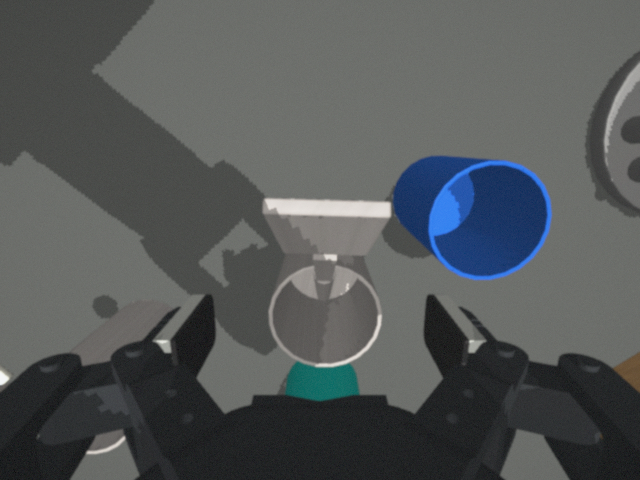

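The wrist view shows the blade at (327,225), centred between the fingers at about 213 and 427, with the body clear of the blade. I'll go down 7 mm more and grip.

>>> {"name": "servo_tool", "arguments": {
  "steps": [
    {"tx":0,"ty":0,"tz":-0.7,"yaw":0,"claw":6},
    {"tx":0,"ty":0,"tz":0,"yaw":0,"claw":3},
    {"tx":0,"ty":0,"tz":0,"yaw":0,"claw":2},
    {"tx":0,"ty":0,"tz":0,"yaw":0,"claw":1.5},
    {"tx":0,"ty":0,"tz":0,"yaw":0,"claw":0.5},
    {"tx":0,"ty":0,"tz":0,"yaw":0,"claw":0.5},
    {"tx":0,"ty":0,"tz":0,"yaw":0,"claw":0.5},
    {"tx":0,"ty":0,"tz":0,"yaw":0,"claw":0.5},
    {"tx":0,"ty":0,"tz":0,"yaw":0,"claw":0.5},
    {"tx":0,"ty":0,"tz":0,"yaw":0,"claw":0.5}
  ],
  "newtons": 60
}}

```text
time_s: 3.4
position: [0.5006, 0.3123, 0.1872]
tool_rot: [[-0.927, 0.375, 0.0], [0.375, 0.927, 0.0], [-0.0, 0.0, -1.0]]
ft_force: [0.3, 0.1, 0.3]
grip_width: 0.0053
gripper_force: 0.0
```

```bash
python3 - <<'E'
from h import *
p,d,m=grab('wrist');cv2.imwrite('pics/w3.png',p[...,::-1])
print(env.observe()['grip_width'],env.tcp_to_tips)
E
```

```text
0.004721670401453479 0.019
```

View pics/w3.png

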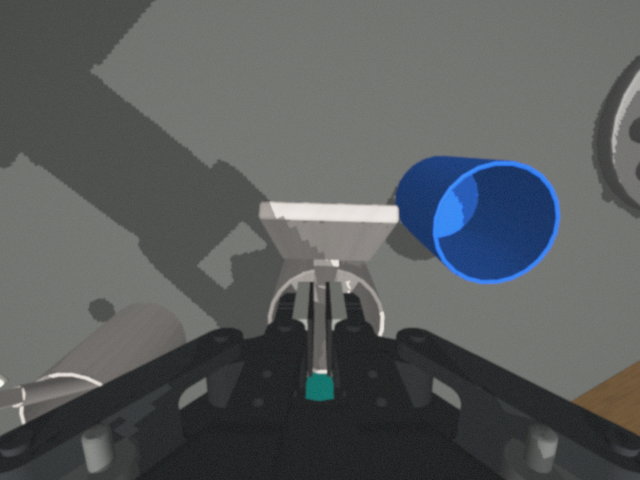

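```bash
python3 - <<'E'
from h import *
np.set_printoptions(precision=1,suppress=True)
s=env.observe();P=s['position']
u=np.array([np.cos(np.radians(158)),np.sin(np.radians(158))]);n=np.array([-u[1],u[0]])
for nm in('wrist','top'):
    p,d,m=grab(nm);C=cloud(d,m)
    q=C[...,:2]-P[:2];a=q@u*1e3;b=q@n*1e3;z=C[...,2]*1e3
    if nm=='wrist':
        for v in range(205,385,6): 
            print(v,[(round(a[v,c]),round(b[v,c]),round(z[v,c]),p[v,c].max()) for c in(308,320,327,340)])
    k=(abs(b)<25)&(a>-15)&(a<70)
    for zz in range(140,260,10):
        j=k&(abs(z-zz)<5)
        if j.sum()>5: print(nm,zz,j.sum(),np.percentile(a[j],[5,50,95]),np.percentile(b[j],[5,50,95]))
E
```

```text
205 [(52, 5, 254, np.uint8(227)), (52, 2, 254, np.uint8(222)), (52, 0, 254, np.uint8(218)), (52, -3, 255, np.uint8(217))]
211 [(50, 5, 255, np.uint8(233)), (50, 2, 254, np.uint8(229)), (50, 0, 255, np.uint8(230)), (50, -3, 254, np.uint8(231))]
217 [(49, 5, 256, np.uint8(233)), (49, 2, 254, np.uint8(233)), (49, 0, 255, np.uint8(231)), (49, -3, 255, np.uint8(233))]
223 [(47, 5, 253, np.uint8(139)), (47, 2, 254, np.uint8(125)), (47, 0, 253, np.uint8(140)), (47, -3, 254, np.uint8(140))]
229 [(44, 5, 249, np.uint8(143)), (44, 2, 249, np.uint8(139)), (44, 0, 249, np.uint8(138)), (44, -4, 249, np.uint8(138))]
235 [(41, 5, 243, np.uint8(143)), (41, 2, 244, np.uint8(138)), (41, 0, 242, np.uint8(140)), (41, -4, 244, np.uint8(137))]
241 [(37, 6, 236, np.uint8(123)), (37, 2, 237, np.uint8(139)), (37, 0, 236, np.uint8(136)), (38, -4, 238, np.uint8(137))]
247 [(33, 6, 227, np.uint8(115)), (33, 2, 228, np.uint8(137)), (33, -1, 229, np.uint8(136)), (33, -5, 230, np.uint8(139))]
253 [(28, 6, 219, np.uint8(113)), (28, 2, 220, np.uint8(116)), (28, -1, 221, np.uint8(139)), (28, -6, 220, np.uint8(141))]

[... 2572 characters left out ...]
[-8.   1.1  5.2]
wrist 160 23 [-10.2  -7.9  -5.6] [-1.1  1.1  3.3]
wrist 170 53 [-4.1 -1.7  0.4] [-5.4 -0.5  3.5]
wrist 180 61 [0.9 3.8 5.8] [-5.3 -0.9  3.2]
wrist 190 75 [ 6.6  8.9 11.4] [-5.4 -0.6  3.7]
wrist 200 109 [10.7 14.2 17. ] [-5.3 -0.9  5.8]
wrist 210 1047 [ 6.8 11.4 24.9] [-13.1  -0.7  15.3]
wrist 220 1466 [ 2.5 11.1 30.2] [-14.   -0.1  16.1]
wrist 230 1504 [ 6.9 31.1 36. ] [-14.6  -0.7  15.7]
wrist 240 2512 [-6.2 12.  41.3] [-16.2  -0.1  16.2]
wrist 250 5705 [-2.9 13.3 51.5] [-21.2  -1.2  18.1]
top 140 11 [-14.5 -12.   -7.2] [-4.5  3.1  4.5]
top 150 26 [-14.2 -11.1  -4.7] [-5.4 -0.   2.9]
top 160 9 [-9.1 -7.7 -4.9] [-5.6 -2.2  2.7]
top 250 12 [-12.3  -8.8  -6.7] [16.7 20.7 24.6]
```

```bash
python3 - <<'E'
from h import *
np.set_printoptions(precision=1,suppress=True)
p,d,m=load('side');C=cloud(d,m)*1e3
q=C[120:175,75:115].reshape(-1,3);k=(abs(q[:,0]-213)<80)&(abs(q[:,1]-507)<80);print('start tips',k.sum(),np.sort(q[k][:,2])[:8],q[k][np.argsort(q[k][:,2])[:4]])
s=env.observe();print(s['position'],s['q'])
p,d,m=grab('side');C=cloud(d,m)*1e3
cv2.imwrite('pics/s3.png',cv2.resize(p[140:300,160:360],None,fx=4,fy=4,interpolation=cv2.INTER_CUBIC)[:600,:800,::-1])
dark=(p.max(-1)<70);P=s['position']*1e3
k=dark&(abs(C[...,0]-P[0])<30)&(abs(C[...,1]-P[1])<30)&(C[...,2]>140)
q=C[k];print(len(q),q[np.argsort(q[:,2])[:10]])
E
```

```text
start tips 1015 [245.2 245.5 246.  246.3 246.7 246.7 246.9 247. ] [[228.8 554.2 245.2]
 [187.9 468.5 245.5]
 [236.  548.3 246. ]
 [201.5 459.5 246.3]]
[0.5 0.3 0.2] [ 20.5  27.2  70.9  -0.   81.9 -47.5]
318 [[500.5 300.4 205.6]
 [495.5 301.9 206. ]
 [493.  302.7 206.2]
 [497.3 299.1 206.8]
 [502.5 297.4 209.3]
 [499.9 297.9 209.6]
 [495.1 299.9 209.9]
 [497.4 298.5 210. ]
 [492.  298.8 211. ]
 [503.4 299.6 211.1]]
```

View pics/s3.png

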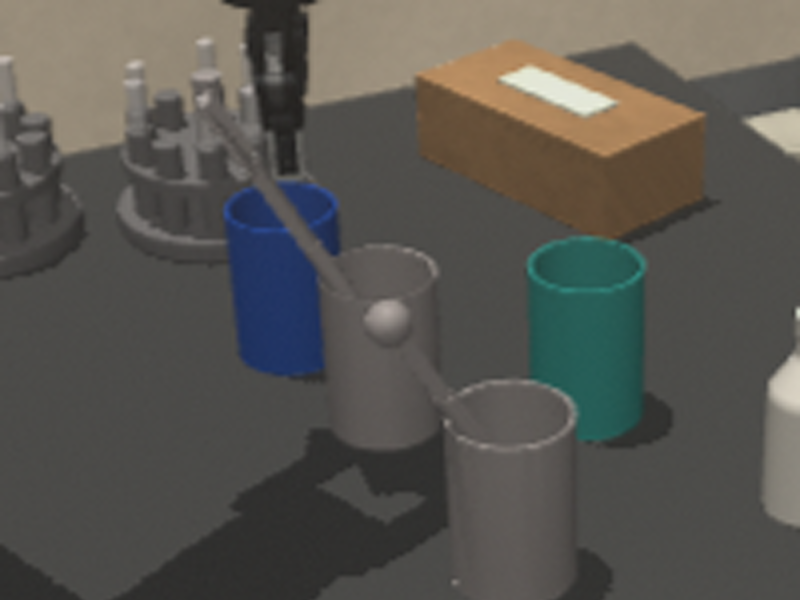

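The side crop and both depth clouds agree. The closed fingertips are at z≈0.206 while the reported TCP is at 0.187, so the tips are about 18 mm above the reported point rather than 19 mm below it. x and y check out. I'll open, go down 37 mm and grip again.

>>> {"name": "servo_tool", "arguments": {
  "steps": [
    {"tx":0,"ty":0,"tz":0,"yaw":0,"claw":4},
    {"tx":0,"ty":0,"tz":0,"yaw":0,"claw":6},
    {"tx":0,"ty":0,"tz":0,"yaw":0,"claw":6},
    {"tx":0,"ty":0,"tz":0,"yaw":0,"claw":6},
    {"tx":0,"ty":0,"tz":-1.2,"yaw":0,"claw":6},
    {"tx":0,"ty":0,"tz":-1.2,"yaw":0,"claw":6},
    {"tx":0,"ty":0,"tz":-1.2,"yaw":0,"claw":6},
    {"tx":0,"ty":0,"tz":0,"yaw":0,"claw":6},
    {"tx":0,"ty":0,"tz":0,"yaw":0,"claw":3},
    {"tx":0,"ty":0,"tz":0,"yaw":0,"claw":2},
    {"tx":0,"ty":0,"tz":0,"yaw":0,"claw":1.5},
    {"tx":0,"ty":0,"tz":0,"yaw":0,"claw":0.4},
    {"tx":0,"ty":0,"tz":0,"yaw":0,"claw":0.4},
    {"tx":0,"ty":0,"tz":0,"yaw":0,"claw":0.4},
    {"tx":0,"ty":0,"tz":0,"yaw":0,"claw":0.4},
    {"tx":0,"ty":0,"tz":0,"yaw":0,"claw":0.4}
  ],
  "newtons": 60
}}

```text
time_s: 5.2
position: [0.5006, 0.3123, 0.1515]
tool_rot: [[-0.927, 0.375, 0.0], [0.375, 0.927, 0.0], [-0.0, 0.0, -1.0]]
ft_force: [-0.8, 0.3, 3.4]
grip_width: 0.0083
gripper_force: 58.7
```

>>> {"name": "servo_tool", "arguments": {
  "steps": [
    {"tx":-0.1,"ty":0.05,"tz":0.4,"yaw":0,"claw":0.4},
    {"tx":-0.1,"ty":0.05,"tz":0.4,"yaw":0,"claw":0.4},
    {"tx":-0.2,"ty":0.1,"tz":0.8,"yaw":0,"claw":0.4},
    {"tx":-0.2,"ty":0.1,"tz":0.8,"yaw":0,"claw":0.4},
    {"tx":-0.2,"ty":0.1,"tz":0.8,"yaw":0,"claw":0.4},
    {"tx":0,"ty":0,"tz":0,"yaw":0,"claw":0.4},
    {"tx":0,"ty":0,"tz":0,"yaw":0,"claw":0.4}
  ]
}}

```text
time_s: 5.9
position: [0.4925, 0.3163, 0.1834]
tool_rot: [[-0.927, 0.375, 0.0], [0.375, 0.927, 0.0], [-0.0, 0.0, -1.0]]
ft_force: [-1.0, 0.3, -2.6]
grip_width: 0.0082
gripper_force: 58.7
```

```bash
cat >> h.py <<'E'
def pad(az=158.,imgs=('top',),save=None):
    "paddle slices relative to reported TCP: a along az, b across, z above reported TCP (mm)"
    s=env.observe();P=s['position'];print('TCP',np.round(P,4),'w',s['grip_width'],s['gripper_force'],'q6',s['q'][5],'ft',np.round(s['ft_force'],1))
    u=np.array([np.cos(np.radians(az)),np.sin(np.radians(az))]);n=np.array([-u[1],u[0]])
    for nm in imgs:
        p,d,m=grab(nm);C=cloud(d,m)
        if save: cv2.imwrite(f'pics/{save}_{nm}.png',p[...,::-1])
        q=C[...,:2]-P[:2];a=q@u*1e3;b=q@n*1e3;z=(C[...,2]-P[2])*1e3
        k=(abs(b)<30)&(a>-160)&(a<100)&(p.max(-1)>75)&(d>0)
        for zz in range(-170,120,15):
            j=k&(abs(z-zz)<5)&(C[...,2]>.125)
            if j.sum()>5: print(nm,zz,j.sum(),np.round(np.percentile(a[j],[5,50,95]),1),np.round(np.percentile(b[j],[5,50,95]),1))
E
python3 - <<'E'
from h import *
pad(imgs=('wrist','side'))
E
```

```text
TCP [0.4925 0.3163 0.1834] w 0.00816107662893938 58.7182594591286 q6 -46.84258657813965 ft [-1.   0.3 -2.6]
wrist -35 6 [-34.  -31.7 -30.1] [-0.9  1.7  4.5]
wrist -20 6 [-25.4 -23.1 -22.3] [-1.2  1.7  4.5]
wrist -5 60 [-16.4 -14.7 -13.8] [-1.9  1.7  5.2]
wrist 10 19 [-8.6 -4.  -3.6] [-1.9  1.3  5.3]
wrist 25 36 [0.6 1.4 7.4] [-15.6   2.3  13.5]
wrist 40 382 [ 9.4 10.9 11.9] [-8.2  1.2 12.1]
wrist 55 645 [ 7.  20.6 23.5] [-7.5  2.  11. ]
wrist 70 537 [27.1 29.7 31.9] [-13.3   1.7  17.5]
wrist 85 984 [35.2 37.9 40.1] [-13.3   2.4  17.4]
wrist 100 8353 [44.4 49.6 51.9] [-13.5   2.1  18. ]
side -50 17 [-40.4 -34.5 -28.3] [0.7 4.8 8.7]
side -35 21 [-32.7 -27.6 -19.3] [0.4 5.7 9.1]
side -20 22 [-25.3 -19.3 -12.5] [-1.7  5.4  9.1]
side -5 22 [-16.5  -9.9  -1. ] [-0.4  5.9 10.4]
side 10 14 [-7.1 -1.4  6.7] [ 3.4  7.4 12.8]
side 25 19 [-11.3  -8.1  12.5] [-2.6 11.8 18.1]
side 40 25 [-9.7 14.  21.1] [ 2.   6.6 13.7]
side 55 18 [18.3 22.1 25.1] [-8.6  2.3 19.3]
side 70 22 [26.9 30.5 33.6] [-10.8   9.4  19.3]
side 85 22 [35.6 38.4 42.3] [-12.7  10.8  20.2]
side 100 28 [25.3 46.9 50.9] [-10.2   5.2  21.3]
side 115 8 [-19.   17.8  19.1] [-15.4  -7.2  22.2]
```

>>> {"name": "servo_tool", "arguments": {
  "steps": [
    {"tx":-0.3,"ty":0.1,"tz":1.2,"yaw":0,"claw":0.4},
    {"tx":-0.4,"ty":0.15,"tz":1.5,"yaw":0,"claw":0.4},
    {"tx":-0.4,"ty":0.15,"tz":1.5,"yaw":0,"claw":0.4},
    {"tx":-0.4,"ty":0.15,"tz":1.5,"yaw":0,"claw":0.4},
    {"tx":-0.4,"ty":0.15,"tz":1.5,"yaw":0,"claw":0.4},
    {"tx":-0.4,"ty":0.15,"tz":1.5,"yaw":0,"claw":0.4},
    {"tx":-0.4,"ty":0.15,"tz":1.5,"yaw":0,"claw":0.4},
    {"tx":0,"ty":0,"tz":2,"yaw":0,"claw":0.4},
    {"tx":0,"ty":0,"tz":2,"yaw":0,"claw":0.4},
    {"tx":0,"ty":0,"tz":2,"yaw":0,"claw":0.4},
    {"tx":0,"ty":0,"tz":2,"yaw":0,"claw":0.4},
    {"tx":0,"ty":0,"tz":2,"yaw":0,"claw":0.4},
    {"tx":0,"ty":0,"tz":1.5,"yaw":0,"claw":0.4},
    {"tx":0,"ty":0,"tz":0,"yaw":0,"claw":0.4},
    {"tx":0,"ty":0,"tz":0,"yaw":0,"claw":0.4}
  ]
}}

```text
time_s: 7.5
position: [0.4653, 0.3262, 0.4]
tool_rot: [[-0.927, 0.375, -0.0], [0.375, 0.927, -0.0], [0.0, -0.0, -1.0]]
ft_force: [0.6, 0.6, -3.3]
grip_width: 0.0083
gripper_force: 58.7
```

```bash
python3 - <<'E'
from h import *
pad(imgs=('side',),save='lift')
p,d,m=grab('top');C=cloud(d,m);X=C[255:312,155:215].reshape(-1,3);R=X[(X[:,2]>.112)&(X[:,2]<.124)];print(cv2.minEnclosingCircle((R[:,:2]*1000).astype(np.float32)))
E
```

```text
TCP [0.4653 0.3262 0.4   ] w 0.008278058351180478 58.733425985556096 q6 -44.86678525865608 ft [ 0.6  0.6 -3.3]
side -140 17 [-87.6 -80.2 -74.9] [2.1 4.3 8.3]
side -125 21 [-80.9 -75.8 -68. ] [1.8 5.  9.1]
side -110 21 [-73.9 -66.9 -59.3] [0.4 3.4 7.8]
side -95 24 [-64.9 -58.9 -52.7] [-0.2  5.9 10.5]
side -80 22 [-58.2 -51.1 -44. ] [0.4 3.8 7.8]
side -65 22 [-49.3 -42.4 -35.1] [1.5 4.5 8.7]
side -50 25 [-41.  -33.8 -26.3] [1.1 5.4 8. ]
side -35 26 [-32.5 -26.6 -18.8] [0.9 4.8 8.7]
side -20 27 [-25.5 -19.1 -12. ] [0.3 4.9 9.5]
side -5 26 [-15.8 -11.   -4.1] [-2.3  4.4  8.6]
side 10 23 [-7.3 -1.2  5.7] [1.8 6.9 9.9]
side 25 20 [-11.3  -0.8  14.3] [-7.   9.2 18.8]
side 40 37 [-11.   12.7  22.1] [ 0.8  6.8 14.8]
side 55 22 [-8.5 22.2 26.3] [-14.2   6.1  20.5]
side 70 31 [26.8 30.4 34.7] [-12.8   8.7  18.9]
side 85 31 [34.3 38.5 43.4] [-13.1  13.4  20.7]
side 100 34 [16.1 46.1 50.7] [-14.5  11.1  22.3]
side 115 7 [-8.9 18.8 19.1] [-11.   18.6  24.3]
((551.9030151367188, 295.4093017578125), 41.41237258911133)
```

View pics/lift_side.png

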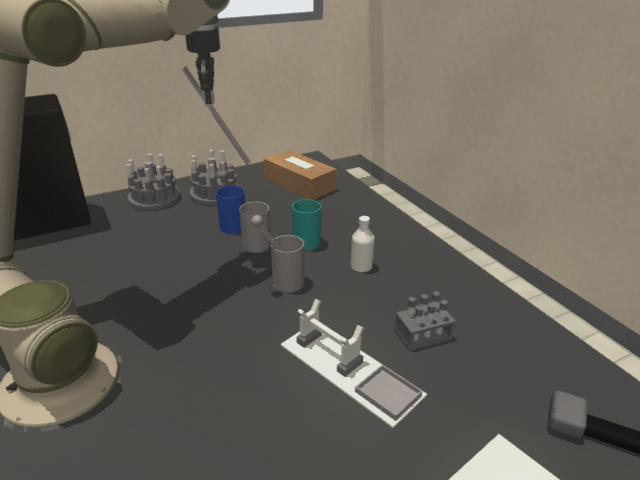

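The paddle is clear of its beaker (at about (218,115), held at 28° lean) and both beakers are still standing. Next I'll carry it high to the rest, turning −230.6°.

>>> {"name": "servo_tool", "arguments": {
  "steps": [
    {"tx":0.08,"ty":-0.885,"tz":0,"yaw":-4.12,"claw":0.4},
    {"tx":0.08,"ty":-0.885,"tz":0,"yaw":-4.12,"claw":0.4},
    {"tx":0.16,"ty":-1.77,"tz":0,"yaw":-8.24,"claw":0.4},
    {"tx":0.16,"ty":-1.77,"tz":0,"yaw":-8.24,"claw":0.4},
    {"tx":0.16,"ty":-1.77,"tz":0,"yaw":-8.24,"claw":0.4},
    {"tx":0.16,"ty":-1.77,"tz":0,"yaw":-8.24,"claw":0.4},
    {"tx":0.16,"ty":-1.77,"tz":0,"yaw":-8.24,"claw":0.4},
    {"tx":0.16,"ty":-1.77,"tz":0,"yaw":-8.24,"claw":0.4},
    {"tx":0.16,"ty":-1.77,"tz":0,"yaw":-8.24,"claw":0.4},
    {"tx":0.16,"ty":-1.77,"tz":0,"yaw":-8.24,"claw":0.4},
    {"tx":0.16,"ty":-1.77,"tz":0,"yaw":-8.24,"claw":0.4},
    {"tx":0.16,"ty":-1.77,"tz":0,"yaw":-8.24,"claw":0.4},
    {"tx":0.16,"ty":-1.77,"tz":0,"yaw":-8.24,"claw":0.4},
    {"tx":0.16,"ty":-1.77,"tz":0,"yaw":-8.24,"claw":0.4},
    {"tx":0.16,"ty":-1.77,"tz":0,"yaw":-8.24,"claw":0.4},
    {"tx":0.16,"ty":-1.77,"tz":0,"yaw":-8.24,"claw":0.4},
    {"tx":0.08,"ty":-0.885,"tz":0,"yaw":-4.12,"claw":0.4},
    {"tx":0,"ty":0,"tz":0,"yaw":0,"claw":0.4}
  ]
}}

```text
time_s: 9.4
position: [0.4903, 0.051, 0.3995]
tool_rot: [[0.865, 0.502, -0.001], [0.502, -0.865, 0.0], [-0.001, -0.001, -1.0]]
ft_force: [-0.2, -0.7, -1.8]
grip_width: 0.0082
gripper_force: 58.7
```

```bash
python3 - <<'E'
from h import *
s=env.observe();print(s['position'],s['q'],np.degrees(np.arctan2(s['tool_rot'][1,0],s['tool_rot'][0,0])),s['grip_width'],s['ft_force'])
E
```

```text
[0.49030134 0.05102908 0.39945889] [-7.84345601e+00  1.22319874e+01  5.92023257e+01 -8.60780449e-03
  1.08647180e+02  5.20348704e+01] 30.118953520898376 0.008231583555354293 [-0.20817514 -0.68336499 -1.826544  ]
```

>>> {"name": "servo_tool", "arguments": {
  "steps": [
    {"tx":0.08,"ty":-0.85,"tz":0,"yaw":-3.95,"claw":0.4},
    {"tx":0.16,"ty":-1.695,"tz":0,"yaw":-7.9,"claw":0.4},
    {"tx":0.16,"ty":-1.695,"tz":0,"yaw":-7.9,"claw":0.4},
    {"tx":0.16,"ty":-1.695,"tz":0,"yaw":-7.9,"claw":0.4},
    {"tx":0.16,"ty":-1.695,"tz":0,"yaw":-7.9,"claw":0.4},
    {"tx":0.16,"ty":-1.695,"tz":0,"yaw":-7.9,"claw":0.4},
    {"tx":0.16,"ty":-1.695,"tz":0,"yaw":-7.9,"claw":0.4},
    {"tx":0.16,"ty":-1.695,"tz":0,"yaw":-7.9,"claw":0.4},
    {"tx":0.16,"ty":-1.695,"tz":0,"yaw":-7.9,"claw":0.4},
    {"tx":0.16,"ty":-1.695,"tz":0,"yaw":-7.9,"claw":0.4},
    {"tx":0.16,"ty":-1.695,"tz":0,"yaw":-7.9,"claw":0.4},
    {"tx":0.16,"ty":-1.695,"tz":0,"yaw":-7.9,"claw":0.4},
    {"tx":0.16,"ty":-1.695,"tz":0,"yaw":-7.9,"claw":0.4},
    {"tx":0.08,"ty":-0.85,"tz":0,"yaw":-3.95,"claw":0.4},
    {"tx":0,"ty":0,"tz":0,"yaw":0,"claw":0.4},
    {"tx":0,"ty":0,"tz":-3,"yaw":0,"claw":0.4},
    {"tx":0,"ty":0,"tz":-3,"yaw":0,"claw":0.4},
    {"tx":0,"ty":0,"tz":-3,"yaw":0,"claw":0.4},
    {"tx":0,"ty":0,"tz":-1,"yaw":0,"claw":0.4},
    {"tx":0,"ty":0,"tz":0,"yaw":0,"claw":0.4}
  ]
}}

```text
time_s: 11.4
position: [0.5109, -0.1677, 0.2996]
tool_rot: [[0.304, -0.953, -0.002], [-0.953, -0.304, 0.001], [-0.002, 0.001, -1.0]]
ft_force: [-0.2, -0.1, -1.4]
grip_width: 0.0079
gripper_force: 58.7
```

```bash
cat >> h.py <<'E'
def rs():
    s=env.observe();print('rest TCP',np.round(rest(s['position'][None])[0],1),'az',round(np.degrees(np.arctan2(s['tool_rot'][1,0],s['tool_rot'][0,0])),2),'ft rest XYZ',np.round([s['ft_force'][:2]@RX,s['ft_force'][:2]@RY,s['ft_force'][2]],1),'t',s['time_s'])
def go(X,Y,Z):
    s=env.observe();w=RO+(X*RX+Y*RY)/1e3;print('to',(X,Y,Z),'delta cm',np.round((np.r_[w,Z/1e3]-s['position'])*100,2))
E
python3 - <<'E'
from h import *
rs();pad(az=-72.6,imgs=('side','wrist','top'))
for th in(28,35,45,55,65,75,85,90):
    t=np.radians(th);L=163.5;G=np.array([126-L*np.sin(t)+7*np.cos(t),80+L*np.cos(t)+7*np.sin(t)]);print(th,np.round(G+[7,-25],1))
E
```

```text
rest TCP [ 83.6   1.9 299.6] az -72.31 ft rest XYZ [-0.   0.2 -1.4] t 11.4
TCP [ 0.5109 -0.1677  0.2996] w 0.007906696905744148 58.673544094199315 q6 131.51375502615628 ft [-0.2 -0.1 -1.4]
side -140 17 [-84.4 -76.7 -73.2] [-10.2  -7.   -2.3]
side -125 22 [-80.4 -72.  -64.5] [-9.5 -7.2 -3.6]
side -110 25 [-69.3 -63.3 -56.4] [-8.9 -6.9 -0.6]
side -95 24 [-61.6 -53.7 -48.4] [-8.9 -6.4 -2.7]
side -80 24 [-55.  -46.9 -41.2] [-9.1 -7.   1.6]
side -65 25 [-46.5 -37.4 -32. ] [-8.6 -6.7 -1.9]
side -50 25 [-38.1 -30.2 -23.6] [-7.8 -5.9 -1.9]
side -35 26 [-29.4 -21.3 -16.3] [-8.9 -6.1 -0.1]
side -20 30 [-21.4 -12.3  -7.8] [-8.1 -5.9 -1.2]
side -5 35 [-13.3  -6.1  -0.8] [-8.3 -4.7  2.6]
side 10 16 [-6.2  1.1  6. ] [-12.2  -6.1  -2.2]
side 25 32 [ 8.2 11.7 15.1] [-11.6  -6.4   8.6]
side 40 43 [ 9.  15.  23.2] [-11.4  -5.8   0.1]
side 55 34 [25.  27.6 30. ] [-18.1  -4.9  13.9]
side 70 35 [32.  35.9 38.2] [-18.3  -5.   16.2]
side 85 43 [40.  43.7 46.6] [-18.5  -3.5  15.5]
side 100 64 [49.  51.1 53.1] [-18.1  -2.4  15.3]
wrist -35 6 [-33.5 -30.2 -29. ] [-4.1 -1.6  1. ]
wrist -5 60 [-14.9 -12.8 -12. 
[... 274 characters left out ...]
39.  41.2] [-16.   -0.8  14.7]
wrist 100 6716 [45.3 51.6 53.7] [-16.    0.1  15.5]
top -140 20 [-86.7 -84.2 -79.2] [-6.8  0.4  5.9]
top -125 29 [-81.1 -78.  -74.5] [-6.  -1.2  5.4]
top -110 32 [-74.  -69.5 -65. ] [-6.3  1.1  5.7]
top -95 32 [-64.8 -61.4 -56.9] [-5.4  0.9  5.9]
top -80 29 [-56.9 -53.7 -49.8] [-6.2 -0.2  5.3]
top -65 31 [-49.4 -45.7 -42.1] [-5.8 -0.4  3.6]
top -50 33 [-41.3 -37.8 -31.2] [-5.8 -0.3  3.7]
top -35 31 [-32.1 -29.3 -25.2] [-5.9 -0.7  5.6]
top -20 40 [-24.7 -20.9 -16. ] [-5.8  0.8  5.8]
top -5 52 [-17.  -12.3  -8. ] [-3.9  1.5  5.9]
28 [ 62.4 202.6]
35 [ 45.  192.9]
45 [ 22.3 175.6]
55 [  3.1 154.5]
65 [-12.2 130.4]
75 [-23.1 104.1]
85 [-29.3  76.2]
90 [-30.5  62. ]
```

>>> {"name": "servo_tool", "arguments": {
  "steps": [
    {"tx":0.13,"ty":0.04,"tz":-2,"yaw":-0.3,"claw":0.4},
    {"tx":0,"ty":0,"tz":-2.5,"yaw":0,"claw":0.4},
    {"tx":0,"ty":0,"tz":-2.5,"yaw":0,"claw":0.4},
    {"tx":0,"ty":0,"tz":-2,"yaw":0,"claw":0.4},
    {"tx":0,"ty":0,"tz":-1.2,"yaw":0,"claw":0.4},
    {"tx":0,"ty":0,"tz":0,"yaw":0,"claw":0.4},
    {"tx":0.15,"ty":-0.48,"tz":0,"yaw":0,"claw":0.4},
    {"tx":0.15,"ty":-0.48,"tz":0,"yaw":0,"claw":0.4},
    {"tx":0.12,"ty":-0.38,"tz":0,"yaw":0,"claw":0.4},
    {"tx":0,"ty":0,"tz":0,"yaw":0,"claw":0.4}
  ]
}}

```text
time_s: 12.55
position: [0.517, -0.1823, 0.1987]
tool_rot: [[0.296, -0.955, 0.001], [-0.955, -0.296, -0.001], [0.001, -0.001, -1.0]]
ft_force: [-0.5, -0.9, -2.0]
grip_width: 0.008
gripper_force: 58.6
```

```bash
python3 - <<'E'
from h import *
rs();go(60,.5,198);go(45,.5,190)
p,d,m=grab('side');cv2.imwrite('pics/hook.png',cv2.resize(p[180:330,240:440],None,fx=4,fy=4,interpolation=cv2.INTER_CUBIC)[...,::-1])
E
```

```text
rest TCP [ 67.9   0.5 198.7] az -72.79 ft rest XYZ [-0.7  0.7 -2. ] t 12.55
to (60, 0.5, 198) delta cm [ 0.23 -0.75 -0.07]
to (45, 0.5, 190) delta cm [ 0.68 -2.18 -0.87]
```

View pics/hook.png

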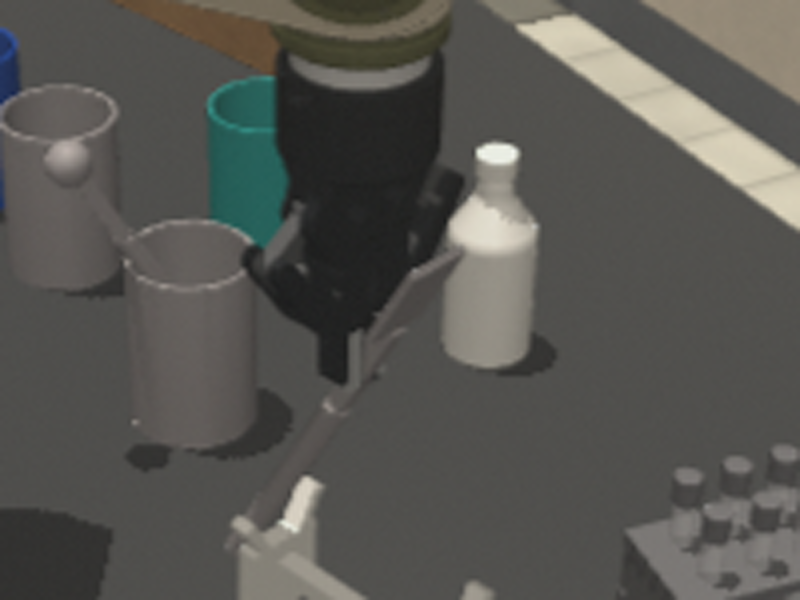

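The handle, at about (240,540), is in the far post's notch on its outer side. I'll now push gently along the arc so the paddle pivots in the grip.

>>> {"name": "servo_tool", "arguments": {
  "steps": [
    {"tx":0.2,"ty":-0.62,"tz":-0.1,"yaw":0,"claw":0.4},
    {"tx":0.2,"ty":-0.62,"tz":-0.1,"yaw":0,"claw":0.4},
    {"tx":0.15,"ty":-0.48,"tz":-0.35,"yaw":0,"claw":0.4},
    {"tx":0.15,"ty":-0.48,"tz":-0.35,"yaw":0,"claw":0.4},
    {"tx":0,"ty":0,"tz":0,"yaw":0,"claw":0.4},
    {"tx":0,"ty":0,"tz":0,"yaw":0,"claw":0.4}
  ],
  "newtons": 35
}}

```text
time_s: 13.2
position: [0.5235, -0.2035, 0.189]
tool_rot: [[0.296, -0.955, -0.0], [-0.955, -0.296, 0.0], [-0.0, 0.0, -1.0]]
ft_force: [-0.7, 2.1, -1.6]
grip_width: 0.0082
gripper_force: 58.3
```

```bash
python3 - <<'E'
from h import *
rs();pad(az=-72.6,imgs=('side',))
E
```

```text
rest TCP [ 45.6   0.5 189. ] az -72.76 ft rest XYZ [ 2.2  0.1 -1.6] t 13.2
TCP [ 0.5235 -0.2035  0.189 ] w 0.008206752703374147 58.267457485198975 q6 129.4467529219307 ft [-0.7  2.1 -1.6]
side -65 9 [-61.4 -53.1 -48.8] [-6.8 -4.4 -2.1]
side -50 23 [-55.4 -47.1 -39.8] [-7.5 -5.9 -1.9]
side -35 27 [-43.5 -35.5 -26.6] [-8.  -5.6 -1.7]
side -20 26 [-32.8 -24.8 -16.6] [-8.6 -5.8 -2.9]
side -5 29 [-21.  -14.3  -7.9] [-7.5 -4.8 -0.1]
side 10 6 [-9.1 -4.1  0.5] [-11.9  -6.1  -5.3]
side 25 17 [10.6 11.8 15.4] [-11.5  -6.8   1.1]
side 40 31 [10.1 12.3 26.8] [-12.5  -6.2   5.2]
side 55 18 [10.3 29.9 34.4] [-18.6 -15.8   7.8]
side 70 15 [38.1 42.4 46.7] [-19.4 -18.3  12.3]
side 85 18 [48.  52.3 57.1] [-19.8 -17.7   3.6]
side 100 26 [57.  58.9 61.9] [-19.   -3.3  14.7]
```

>>> {"name": "servo_tool", "arguments": {
  "steps": [
    {"tx":0.235,"ty":-0.75,"tz":-0.45,"yaw":0,"claw":0.4},
    {"tx":0.235,"ty":-0.75,"tz":-0.45,"yaw":0,"claw":0.4},
    {"tx":0.235,"ty":-0.75,"tz":-0.45,"yaw":0,"claw":0.4},
    {"tx":0.19,"ty":-0.6,"tz":-0.7,"yaw":0,"claw":0.4},
    {"tx":0.19,"ty":-0.6,"tz":-0.7,"yaw":0,"claw":0.4},
    {"tx":0.19,"ty":-0.6,"tz":-0.7,"yaw":0,"claw":0.4},
    {"tx":0.15,"ty":-0.48,"tz":-0.8,"yaw":0,"claw":0.4},
    {"tx":0.15,"ty":-0.48,"tz":-0.8,"yaw":0,"claw":0.4},
    {"tx":0.15,"ty":-0.48,"tz":-0.8,"yaw":0,"claw":0.4},
    {"tx":0,"ty":0,"tz":0,"yaw":0,"claw":0.4},
    {"tx":0,"ty":0,"tz":0,"yaw":0,"claw":0.4}
  ]
}}

```text
time_s: 14.35
position: [0.5408, -0.2583, 0.1304]
tool_rot: [[0.296, -0.955, -0.001], [-0.955, -0.296, 0.0], [-0.001, 0.001, -1.0]]
ft_force: [-1.3, 1.1, 0.1]
grip_width: 0.0082
gripper_force: 60.8
```

```bash
cat >> h.py <<'E'
def lay(imgs=('side','top')):
    rs()
    for nm in imgs:
        p,d,m=grab(nm);C=cloud(d,m);r=rest(C.reshape(-1,3)).reshape(C.shape);c=p.astype(int)
        k=(abs(r[...,1])<25)&(r[...,2]>78)&(d>0)&(c.max(-1)>60)&(c.max(-1)<215)
        for x in range(-140,165,15):
            j=k&(abs(r[...,0]-x)<4)
            if j.sum()>4: print(nm,x,j.sum(),'y',np.round(np.percentile(r[...,1][j],[5,50,95])),'z',np.round(np.percentile(r[...,2][j],[5,50,95])))
E
python3 - <<'E'
from h import *
lay()
E
```

```text
rest TCP [-11.8   0.5 130.4] az -72.75 ft rest XYZ [1.4 1.  0.1] t 14.35
side -95 23 y [-14.   2.  17.] z [188. 190. 192.]
side -80 113 y [-11.  21.  25.] z [185. 392. 419.]
side -65 57 y [-13.  10.  23.] z [178. 180. 437.]
side -50 179 y [-17.   4.  20.] z [171. 340. 437.]
side -35 118 y [-21.   7.  24.] z [167. 432. 443.]
side -20 139 y [-20.   7.  19.] z [150. 178. 444.]
side -5 174 y [-23.  -1.  23.] z [ 80. 100. 444.]
side 10 69 y [-22.   0.  14.] z [113. 438. 443.]
side 25 77 y [-24.  -5.   7.] z [135. 433. 451.]
side 40 134 y [-19. -13.   6.] z [132. 439. 456.]
side 55 171 y [-15.  -3.   6.] z [126. 440. 460.]
side 70 177 y [-3.  7. 12.] z [120. 444. 464.]
side 85 72 y [ 1. 14. 21.] z [109. 464. 469.]
side 100 33 y [ 2.  8. 22.] z [100. 111. 469.]
side 115 92 y [-22.   6.  24.] z [ 79.  93. 104.]
side 130 17 y [-17.   5.  20.] z [80. 92. 97.]
side 145 11 y [-1.  4.  6.] z [83. 87. 90.]
side 160 8 y [-2.  2.  6.] z [79. 80. 82.]
top -65 59 y [ 9. 16. 24.] z [418. 429. 436.]
top -50 114 y [-9. 10. 24.] z [422. 433. 439.]
top -35 150 y [-22.  -1.  16.] z [428. 437. 441.]
top -20 83 y [-24. -14.  -3.] z [436. 439. 441.]
top -5 77 y [-21.  -2.  23.] z [ 80.  97. 437.]
top 10 161 y [-4. 12. 24.] z [140. 431. 436.]
top 25 309 y [-14.   5.  21.] z [140. 422. 436.]
top 40 72 y [-23.  -5.   5.] z [131. 407. 455.]
top 55 143 y [-25. -22.   3.] z [123. 409. 457.]
top 70 195 y [-16. -12.  21.] z [117. 420. 463.]
top 85 211 y [-6. -2. 23.] z [111. 428. 465.]
top 100 166 y [-4.  7. 11.] z [104. 419. 464.]
top 115 217 y [-12.  18.  23.] z [ 86. 416. 460.]
top 130 31 y [-7. -1.  6.] z [86. 92. 95.]
top 145 29 y [-6. -1.  5.] z [81. 84. 89.]
top 160 12 y [-4. -1.  3.] z [78. 80. 82.]
```

>>> {"name": "servo_tool", "arguments": {
  "steps": [
    {"tx":0.11,"ty":-0.35,"tz":-0.88,"yaw":0,"claw":0.4},
    {"tx":0.11,"ty":-0.35,"tz":-0.88,"yaw":0,"claw":0.4},
    {"tx":0.11,"ty":-0.35,"tz":-0.88,"yaw":0,"claw":0.4},
    {"tx":0.05,"ty":-0.15,"tz":-0.7,"yaw":0,"claw":0.4},
    {"tx":0.05,"ty":-0.15,"tz":-0.7,"yaw":0,"claw":0.4},
    {"tx":0.05,"ty":-0.15,"tz":-0.6,"yaw":0,"claw":0.4},
    {"tx":0.04,"ty":-0.12,"tz":-0.4,"yaw":0,"claw":0.4},
    {"tx":0,"ty":0,"tz":0,"yaw":0,"claw":0.4},
    {"tx":0,"ty":0,"tz":0,"yaw":0,"claw":0.4}
  ]
}}

```text
time_s: 15.35
position: [0.546, -0.2745, 0.0803]
tool_rot: [[0.297, -0.955, -0.0], [-0.955, -0.297, 0.0], [-0.0, 0.0, -1.0]]
ft_force: [-1.0, -0.1, 1.4]
grip_width: 0.0082
gripper_force: 61.4
```

```bash
python3 - <<'E'
from h import *
lay(('side','top'))
E
```

```text
rest TCP [-28.8   0.3  80.3] az -72.74 ft rest XYZ [0.2 0.9 1.4] t 15.35
side -110 56 y [-15.   3.  19.] z [111. 114. 116.]
side -95 96 y [-14.  12.  25.] z [111. 114. 369.]
side -80 74 y [-13.   7.  23.] z [109. 112. 387.]
side -65 176 y [-15.   4.  20.] z [109. 289. 387.]
side -50 114 y [-22.   5.  24.] z [106. 384. 393.]
side -35 107 y [-20.   4.  21.] z [102. 392. 394.]
side -20 71 y [-22.  -2.  20.] z [111. 392. 394.]
side -5 123 y [-21.   6.  24.] z [ 79. 102. 393.]
side 10 81 y [-25. -18.   7.] z [ 98. 387. 404.]
side 25 152 y [-18. -13.   7.] z [102. 389. 411.]
side 40 194 y [-14.  -3.   6.] z [102. 394. 417.]
side 55 169 y [-5.  6.  9.] z [101. 398. 423.]
side 70 67 y [-1.  9. 20.] z [ 96. 423. 428.]
side 85 32 y [ 0.  6. 19.] z [ 91. 100. 426.]
side 100 19 y [-1.  4.  8.] z [ 89.  96. 100.]
side 115 96 y [-22.   5.  23.] z [ 79.  92. 103.]
side 130 24 y [-12.   4.   9.] z [82. 93. 97.]
side 145 18 y [-2.  5.  7.] z [86. 92. 96.]
side 160 19 y [-1.  5.  8.] z [84. 91. 94.]
top -80 54 y [ 5. 18. 24.] z [369. 380. 387.]
top -65 104 y [-12.   9.  23.] z [372. 383. 389.]
top -50 123 y [-22.  -2.  15.] z [379. 387. 391.]
top -35 66 y [-24. -15.  -6.] z [386. 389. 392.]
top -20 49 y [-18.  16.  25.] z [ 99. 383. 387.]
top -5 210 y [-17.   9.  24.] z [ 82. 377. 386.]
top 10 231 y [-14.   4.  19.] z [103. 371. 384.]
top 25 74 y [-24. -15.   5.] z [100. 408. 411.]
top 40 206 y [-25. -20.   6.] z [100. 404. 418.]
top 55 309 y [-15.  -5.  22.] z [ 99. 417. 422.]
top 70 194 y [-5. -2. 23.] z [ 97. 389. 425.]
top 85 149 y [-3.  7. 11.] z [ 94. 378. 421.]
top 100 154 y [-4. 18. 23.] z [ 93. 388. 417.]
top 115 62 y [-18.   1.  20.] z [83. 93. 98.]
top 130 30 y [-7. -1.  6.] z [88. 92. 95.]
top 145 30 y [-6. -1.  6.] z [87. 89. 93.]
top 160 29 y [-7. -0.  6.] z [85. 89. 94.]
```

>>> {"name": "servo_tool", "arguments": {
  "steps": [
    {"tx":0,"ty":0,"tz":-0.5,"yaw":0,"claw":0.4},
    {"tx":0,"ty":0,"tz":-0.4,"yaw":0,"claw":0.4},
    {"tx":0,"ty":0,"tz":-0.3,"yaw":0,"claw":0.4},
    {"tx":0,"ty":0,"tz":-0.2,"yaw":0,"claw":0.4},
    {"tx":0,"ty":0,"tz":0,"yaw":0,"claw":0.4},
    {"tx":0,"ty":0,"tz":0,"yaw":0,"claw":0.4}
  ]
}}

```text
time_s: 16.05
position: [0.5462, -0.2748, 0.0664]
tool_rot: [[0.296, -0.955, 0.0], [-0.955, -0.296, -0.0], [0.0, -0.0, -1.0]]
ft_force: [1.9, -2.6, 2.1]
grip_width: 0.0084
gripper_force: 61.7
```

>>> {"name": "servo_tool", "arguments": {
  "steps": [
    {"tx":0,"ty":0,"tz":-0.1,"yaw":0,"claw":0.4},
    {"tx":0,"ty":0,"tz":0,"yaw":0,"claw":0.4}
  ]
}}

```text
time_s: 16.25
position: [0.5462, -0.2747, 0.0654]
tool_rot: [[0.296, -0.955, 0.0], [-0.955, -0.296, -0.0], [0.0, -0.0, -1.0]]
ft_force: [1.1, -2.3, 2.8]
grip_width: 0.0083
gripper_force: 61.7
```

>>> {"name": "servo_tool", "arguments": {
  "steps": [
    {"tx":0,"ty":0,"tz":-0.1,"yaw":0,"claw":0.4},
    {"tx":0,"ty":0,"tz":0,"yaw":0,"claw":0.4}
  ]
}}

```text
time_s: 16.45
position: [0.5461, -0.2746, 0.0643]
tool_rot: [[0.296, -0.955, 0.0], [-0.955, -0.296, -0.0], [0.0, -0.0, -1.0]]
ft_force: [0.8, -3.5, 2.8]
grip_width: 0.0088
gripper_force: 61.7
```

```bash
python3 - <<'E'
from h import *
lay(('side',))
E
```

```text
rest TCP [-29.    0.3  64.3] az -72.75 ft rest XYZ [-3.6  0.3  2.8] t 16.45
side -110 54 y [-13.   3.  19.] z [87. 90. 93.]
side -95 93 y [-14.  11.  24.] z [ 88.  91. 355.]
side -80 80 y [-14.   6.  22.] z [ 88.  91. 370.]
side -65 177 y [-15.   6.  20.] z [ 89. 272. 371.]
side -50 119 y [-21.   4.  24.] z [ 89. 369. 377.]
side -35 100 y [-22.   2.  21.] z [ 88. 375. 378.]
side -20 68 y [-22.   1.  19.] z [101. 376. 378.]
side -5 96 y [-21.   7.  24.] z [ 80. 368. 377.]
side 10 76 y [-25. -21.   6.] z [ 87. 373. 391.]
side 25 148 y [-18. -13.   6.] z [ 92. 378. 397.]
side 40 186 y [-13.  -3.   6.] z [ 92. 379. 404.]
side 55 139 y [-8.  6. 10.] z [ 93. 380. 411.]
side 70 72 y [-1. 10. 20.] z [ 90. 411. 415.]
side 85 29 y [-3.  6. 15.] z [ 88.  95. 414.]
side 100 22 y [-1.  5.  7.] z [88. 94. 97.]
side 115 99 y [-23.   4.  24.] z [ 80.  91. 104.]
side 130 28 y [-10.   3.  17.] z [87. 94. 98.]
side 145 19 y [-3.  3.  7.] z [89. 95. 98.]
side 160 23 y [-3.  3.  6.] z [88. 94. 98.]
```

>>> {"name": "servo_tool", "arguments": {
  "steps": [
    {"tx":0,"ty":0,"tz":0.1,"yaw":0,"claw":0.4},
    {"tx":0,"ty":0,"tz":0,"yaw":0,"claw":0.8},
    {"tx":0,"ty":0,"tz":0,"yaw":0,"claw":1.0},
    {"tx":0,"ty":0,"tz":0,"yaw":0,"claw":1.1},
    {"tx":0,"ty":0,"tz":0,"yaw":0,"claw":1.2},
    {"tx":0,"ty":0,"tz":0,"yaw":0,"claw":1.4},
    {"tx":0,"ty":0,"tz":0,"yaw":0,"claw":2},
    {"tx":0,"ty":0,"tz":0,"yaw":0,"claw":3},
    {"tx":0,"ty":0,"tz":0,"yaw":0,"claw":5},
    {"tx":0,"ty":0,"tz":0,"yaw":0,"claw":6},
    {"tx":0,"ty":0,"tz":0,"yaw":0,"claw":6},
    {"tx":0,"ty":0,"tz":0,"yaw":0,"claw":6}
  ],
  "newtons": 20
}}

```text
time_s: 17.7
position: [0.5461, -0.2746, 0.0653]
tool_rot: [[0.297, -0.955, 0.0], [-0.955, -0.297, -0.0], [0.0, -0.0, -1.0]]
ft_force: [0.6, -0.4, 0.6]
grip_width: 0.0598
gripper_force: 0.0
```

>>> {"name": "servo_tool", "arguments": {
  "steps": [
    {"tx":0,"ty":0,"tz":1,"yaw":0,"claw":6},
    {"tx":0,"ty":0,"tz":3,"yaw":0,"claw":6},
    {"tx":0,"ty":0,"tz":4,"yaw":0,"claw":6},
    {"tx":0,"ty":0,"tz":4,"yaw":0,"claw":6},
    {"tx":0,"ty":0,"tz":4,"yaw":0,"claw":6},
    {"tx":-4,"ty":1,"tz":4,"yaw":0,"claw":6},
    {"tx":-4,"ty":1,"tz":2,"yaw":0,"claw":6},
    {"tx":-4,"ty":1,"tz":0,"yaw":0,"claw":6},
    {"tx":-4,"ty":1,"tz":0,"yaw":0,"claw":6},
    {"tx":0,"ty":0,"tz":0,"yaw":0,"claw":6},
    {"tx":0,"ty":0,"tz":0,"yaw":0,"claw":6}
  ]
}}

```text
time_s: 18.8
position: [0.391, -0.2359, 0.2813]
tool_rot: [[0.296, -0.955, 0.002], [-0.955, -0.296, -0.001], [0.002, -0.001, -1.0]]
ft_force: [0.3, 0.6, -0.7]
grip_width: 0.0599
gripper_force: 0.0
```

```bash
python3 - <<'E'
from h import *
lay(('top',))
p,d,m=grab('side');cv2.imwrite('pics/end.png',p[...,::-1])
E
```

```text
rest TCP [ 54.4 136.7 281.3] az -72.8 ft rest XYZ [ 0.5 -0.4 -0.7] t 18.8
top -110 40 y [-14.   0.  15.] z [83. 87. 89.]
top -95 73 y [-15.   1.  16.] z [84. 86. 89.]
top -80 72 y [-15.   2.  16.] z [84. 86. 89.]
top -65 72 y [-14.  -0.  16.] z [84. 87. 90.]
top -50 23 y [-4. -0.  5.] z [87. 89. 92.]
top -35 21 y [-4.  1.  5.] z [87. 89. 91.]
top -20 19 y [-4. -0.  3.] z [87. 90. 93.]
top -5 50 y [-18.   1.  21.] z [82. 90. 99.]
top 10 24 y [-5.  0. 21.] z [80. 89. 95.]
top 25 29 y [-6.  0.  6.] z [87. 91. 94.]
top 40 27 y [-6. -0.  6.] z [88. 92. 94.]
top 55 26 y [-6. -1.  6.] z [87. 91. 95.]
top 70 28 y [-6. -1.  6.] z [87. 92. 94.]
top 85 30 y [-7. -1.  6.] z [88. 92. 95.]
top 100 30 y [-6. -1.  6.] z [88. 92. 95.]
top 115 60 y [-18.   1.  21.] z [ 83.  92. 100.]
top 130 29 y [-7. -1.  5.] z [89. 93. 97.]
top 145 29 y [-6. -0.  6.] z [90. 92. 96.]
top 160 30 y [-7. -1.  6.] z [89. 93. 96.]
```

View pics/end.png

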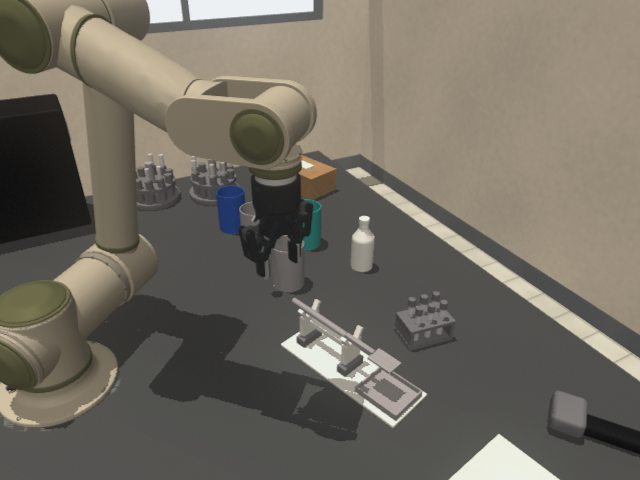

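The end view shows the paddle lying in both notches from about (297,303) to (385,360), blade over the dish, with both beakers, the bottle and the rack standing. The measured heights show it level and on the centre line, with the blade centre at about x = −0.09 in the rest's frame.

```bash
python3 -c "
from rig import env
print(env.close_job())"
```

```text
the job is handed in; nothing more can be done
None
```

I drew the paddle out and laid it level in both notches with its blade over the dish; both beakers, the rack and the bottle were still standing in the last picture, and the job is handed in (the hand-in gave no verdict).

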